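# Turn the reference block to its next face and hold the index pin clear

## Task

On the indexing jig, turn the aluminium block so that its orange face stands flat against the black bent bracket, near the middle of the bracket, and let go of it; leave the red index pin down until then. Then pull the red knob fully up against its spring, so that the pin comes out of its hole and the carriage runs over to its other end, and finish still holding the knob fully up. Leave the vials and the beaker where they are.

Things in the scene. Friction and masses are not known exactly. Their poses are not given: they have to be found in the camera images.
- block_center (a point): Centre of the loose aluminium block, 40 x 40 x 85 mm upright, 0.3 kg. Its x axis points out of the orange face, -y out of the blue face, z up; an orange stripe on its top runs along the orange side. It starts standing on the carriage plate (top 30 mm above the bench), off the bracket, orange face turned 55 to 125 degrees away, to the bracket's +y side.
- block: The same block; origin at the centre of its underside, same axes.
- orange_face (a point): Centre of the block's orange face (20 mm from block_center along the block's x, half-way up), axes as the block's.
- bracket_face (a point): On the black bent bracket's inner face: middle of its 90 mm width, level with the carriage plate's top (30 mm above the bench). x points into the bracket, away from the block; y along it; z up. Upright 3 mm thick, 40 mm high. The 100 x 100 mm plate reaches 84 mm in front of the face. Seated block: orange face touching it, block x along this x, block_center 20 mm in front of the face.
- carriage (a joint): Travel of the aluminium carriage (plate, bracket, steel tongue) along the bracket's +y, 0 to 0.04 m. The seated index pin locks it near 0 (0.5 mm play). Once the pin is out, a spring of 2.5 N with a damper draws it to 0.04 in about a second; the block rides along.
- pin_knob (a point): On the axis of the red knob of the index pin, 87 mm above the bench when down. Upright round grip 21 mm across, from 12 mm below to 8 mm above this point, under a rim 28 mm wide whose top is 16 mm above it. Below: brass barrel, then a dark steel bridge 62 x 30 mm, its top 27 mm below this point. With the carriage at 0 it lies 115 mm along -y and 34 mm along -x from bracket_face. Axes as there.
- index_pin (a joint): Lift of the index pin and its knob, straight up: 0 = down in its hole, 0.020 m = fully up at a hard stop. A spring pushes it down with about 7 N at 0, 10 N at 0.020; let go, it snaps down. The nose leaves the hole at about 0.008.
- red_vial: Small glass vial with a red cap, 27 mm across, 56 mm tall; origin under its centre. Leave alone.
- green_vial: Small glass vial with a green cap, 27 mm across, 56 mm tall; origin under its centre. Leave alone.
- beaker: Small empty glass beaker, 54 mm across, 67 mm tall; origin under its centre. Leave alone.
Not all that is in view belongs to the job. Leave any purple look-alike of the block alone.

How it is judged:
By the outcome, as a careful person would: the job done as asked, in the order asked, and still so for the second after the job is handed in, while the arm keeps its last pose, push and grip.
It also fails if it takes over 54 s, if anything falls off the work surface, if the arm or the gripper's body presses on something with over 40 N, if the wrist force passes 120 N, or if a joint passes its speed limit or range.

## Robot

A 6-joint arm with a two-finger parallel gripper is mounted at the origin on a cart in front of the work surface, level with it; the furniture and walls round the work are solid. World frame = base frame: x ahead of the robot, y to its left, z up, the work surface at z = 0. Lengths are in m, angles in degrees, forces in N, time in s.
With the tool pointing down it reaches from about 0.25 to 0.725 m from the base axis. Payload 9.7 kg.
Tool frame: the origin (TCP) lies on the centre line of the jaws, within the pads' length; the fingertips stand 17 mm ahead of it and the grasp point (between the pads) lies 2 mm behind it; z points along the fingers, y is the line along which they close (so a half turn about z gives the same grasp; the last joint's range is limited). The gripper opens to 85 mm and grips with 20 to 120 N. Pads are 22 mm wide; open, the fingers measure 114 mm over their backs; the gripper's body (76 mm by 85 mm) begins 54 mm behind the grasp point. The pads swing forward as they close: fully open they stand 13 mm farther back than shut.
Start: joints at [68.182, 4.979, 10.078, 95.1, 0, 90], TCP at [0.204, 0.511, 0.248] pointing down, gripper open.
Joint ranges: [-179.16, 179.16], [-48.56, 103.87], [-65.8, 70.77], [-126.05, 130.52], [-82.76, 87.17], [-180, 180]. Speed limits (degrees/s): [127.2, 127.2, 147.25, 180, 180, 180].

## Interface

Orientations are given as a 3x3 rotation matrix whose columns are the frame's x, y, z axes.
In Python, from cell import * gives the robot as it stands.
- The arm moves only by the tool servo_tool, never from a script. Its argument "rows" is a list of rows, each a list of 7 numbers: the turn, a rotation vector about the tool's x, y, z in rad, then the shift along the tool's x, y, z in mm, then the finger opening in mm, from 0 to 85.4. In form: [[wx, wy, wz, x, y, z, grip], ...]. A call has exactly 10 rows; each row shifts and turns the commanded pose from where the row before left it, along the tool's axes as they then stand; what a row does not reach is not made up. A row lasts 1/10 s, in which the tool goes at most 50 mm and 8.59 degrees, less where a joint would pass 70% of its speed; a pose out of reach is approached as far as the arm can. A call with a gripper value outside its range is refused whole. The fingers move at their own pace and stop on an object; "newtons" is the grip in N (left out, the last holds). Time passes only in rows, so rows that do not move let the fingers close, or fill a call up. It gives the time, the measured TCP pose, the force, the opening and the grip force at its end, in the units of the state.
- observe(): the state, without advancing time (a new reading comes with each control period).
- snapshot(name): name is "scene" or "top"; returns (picture, depth): 480x640x3 uint8, blue, green, red; 480x640 float32, m along the optical axis (not along the pixel's ray), 0 where there is no reading.
- calibration(name): a dict with "K" (3x3 intrinsics, pixels), "camera_from_world" (4x4, takes a point from world to camera coordinates). Camera axes: x right, y up, looking along -z (the intrinsics and any distortion apply to the point x, -y, -z); pixel columns grow to the right and rows downward; lengths in m; the calibration is good to about 2 mm. A picture is of the moment at which its call begins. calibration takes no time and is no camera call.
- job_done(): hands the job in; it is judged then, once.
The state is a dict: "t": time; "qpos": joint angles; "dq": joint speeds; "effort": joint torques, N m; "ee_pos": TCP position; "ee_rot": TCP orientation; "contact_force": force on the tool from outside, world axes, zero at the start; "torque": the same for the moment, N m; "gripper_width": finger opening in m; "grip_force": force on a finger pad.
Only numpy, scipy, OpenCV 4.12 (cv2) and the standard library are available. Lean on these libraries where they do the work, as an engineer would, in place of code of your own. Each camera call takes 0.05 s, during which the arm holds its last target. There are 200 camera calls.

## Working session

There is one attempt and no reset: what is moved stays moved. The work goes in short steps, Python scripts to look and compute and a tool call to move; the robot and the scene stay as the last step left them, time stands still between calls to the robot, and variables do not carry over. Pictures are saved under pics/ and viewed, at most 10 in all, crops included, and the job is handed in when it is done.

Besides the shell and the picture viewer there is one more tool, called after "Emit:" as a command line: name --pt "numbers of a row" for each row, then --argument value for the rest. servo_tool: Moves the arm, as the interface text tells. Its arguments: {"type":"object","properties":{"rows":{"type":"array","items":{"type":"array","items":{"type":"number"}}},"newtons":{"type":"number"}},"required":["rows"]}

```bash
mkdir -p pics
cat > h.py <<'E'
from cell import *
import numpy as np, cv2
def snap(n,f):
    p,d=snapshot(n); cv2.imwrite(f'pics/{f}.png',p); np.save(f'pics/{f}.npy',d); return p,d
def P(n,u,v,d):
    c=calibration(n);K=c["K"];x=np.linalg.solve(K,[u,v,1])*d
    return (np.linalg.inv(c["camera_from_world"])@[x[0],-x[1],-x[2],1])[:3]
def ray(n,u,v):
    o=(np.linalg.inv(calibration(n)["camera_from_world"]))[:3,3]; return o,P(n,u,v,1)-o
def atz(n,u,v,z):
    o,r=ray(n,u,v); return o+r*(z-o[2])/r[2]
def tri(n1,a,n2,b):
    o1,r1=ray(n1,*a);o2,r2=ray(n2,*b)
    s=np.linalg.lstsq(np.c_[r1,-r2],o2-o1,rcond=None)[0]; p,q=o1+r1*s[0],o2+r2*s[1]
    return (p+q)/2,np.linalg.norm(p-q)
E
python3 - <<'E'
from h import *
np.set_printoptions(precision=4,suppress=True)
for n in("scene","top"): snap(n,n+"0"); print(calibration(n))
print(observe())
E
```

```text
{'K': array([[567.345 ,   0.    , 312.6355],
       [  0.    , 567.345 , 237.4869],
       [  0.    ,   0.    ,   1.    ]]), 'camera_from_world': array([[ 0.8068, -0.5906, -0.0174, -0.4442],
       [ 0.3527,  0.4578,  0.8161, -0.271 ],
       [-0.474 , -0.6645,  0.5777, -0.991 ],
       [ 0.    ,  0.    ,  0.    ,  1.    ]])}
{'K': array([[621.1024,   0.    , 321.4196],
       [  0.    , 621.1024, 242.3072],
       [  0.    ,   0.    ,   1.    ]]), 'camera_from_world': array([[ 0.0181, -0.9998,  0.0073, -0.0111],
       [ 0.9883,  0.019 ,  0.1514, -0.5779],
       [-0.1515,  0.0044,  0.9884, -1.303 ],
       [ 0.    ,  0.    ,  0.    ,  1.    ]])}
{'t': 0.1, 'qpos': array([68.184 ,  5.0091, 10.0388, 95.101 ,  0.0006, 90.0007]), 'dq': array([-0.0503, -0.1409,  0.0837, -0.0521, -0.058 ,  0.1113]), 'effort': array([ -0.0002, -52.1559,  46.5656,   0.0159,  -0.0001,  -0.    ]), 'ee_pos': array([0.2043, 0.5104, 0.2476]), 'ee_rot': array([[-0.9284,  0.3716, -0.0005],
       [ 0.3716,  0.9284, -0.0011],
       [ 0.    , -0.0012, -1.    ]]), 'contact_force': array([ 0.0875, -0.0701, -0.5899]), 'torque': array([0.0068, 0.0355, 0.0002]), 'grip_force': 0.0, 'gripper_width': 0.08566769789035228}
```

View pics/scene0.png

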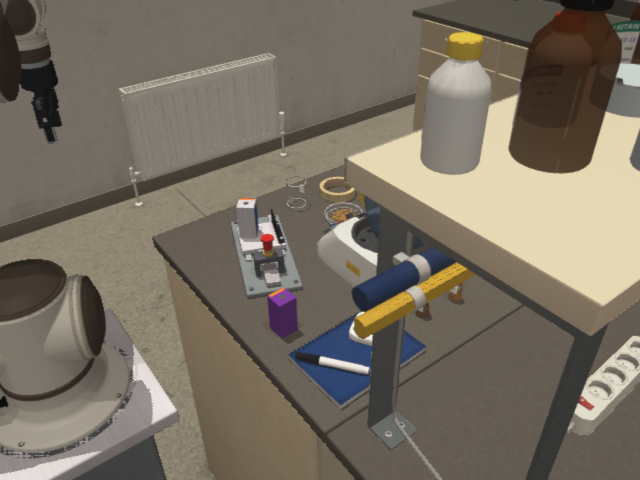

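View pics/top0.png

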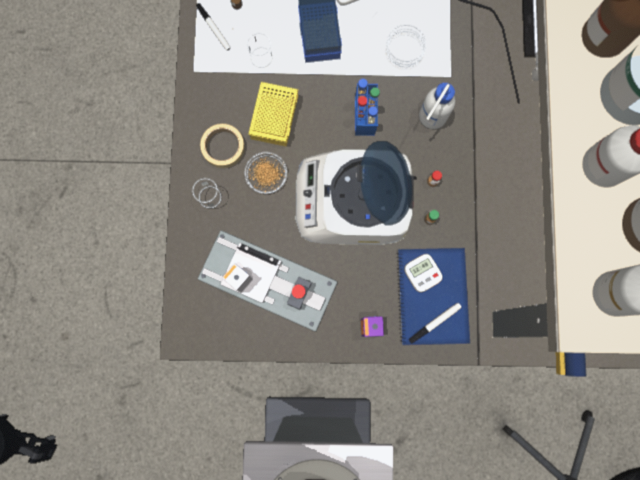

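Candidates: the block is at scene (247,218) / top (238,277), and the purple decoy at scene (283,312) / top (373,326). The red knob is at scene (267,240) / top (300,291), while the red vial cap is at top (435,178). I choose the block on the carriage and the knob on the bridge, and check both in a close crop.

Run:
```python
import cv2,numpy as np
a=cv2.imread('pics/top0.png')[225:335,190:345]; b=cv2.imread('pics/scene0.png')[185:300,220:310]
a=cv2.resize(a,None,fx=5,fy=5,interpolation=cv2.INTER_CUBIC);b=cv2.resize(b,None,fx=5,fy=5,interpolation=cv2.INTER_CUBIC)
cv2.imwrite('pics/ca.png',a);cv2.imwrite('pics/cb.png',b);print(a.shape,b.shape)
```

```text
(550, 775, 3) (575, 450, 3)
```

View pics/ca.png

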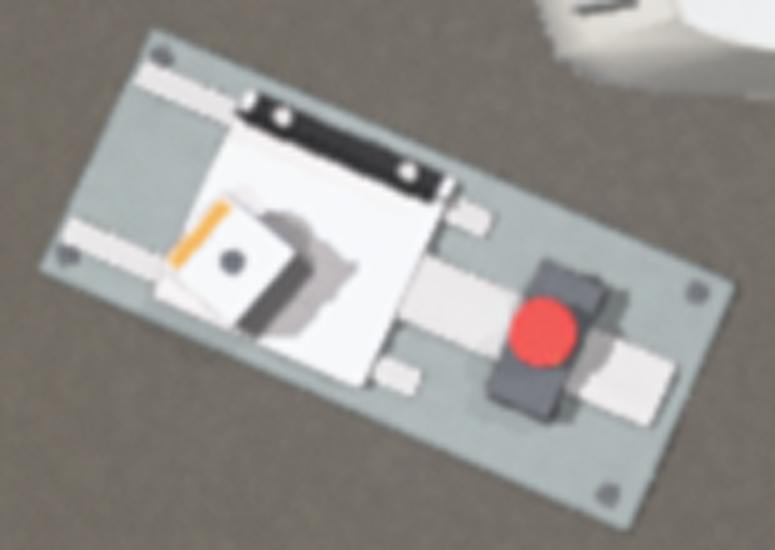

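View pics/cb.png

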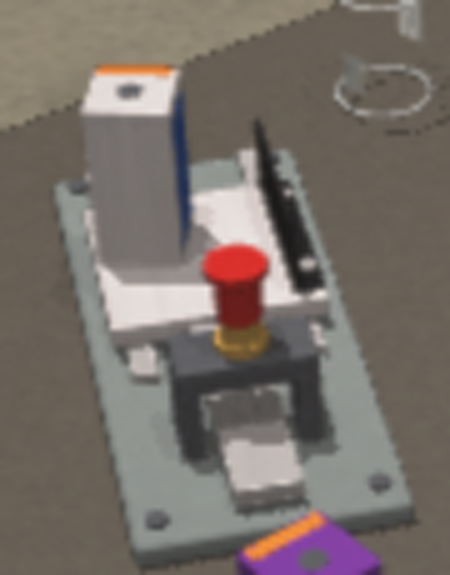

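Run:
```python
from h import *
np.set_printoptions(precision=4,suppress=True)
A=lambda x,y:((x+.5)/5-.5+190,(y+.5)/5-.5+225); B=lambda x,y:((x+.5)/5-.5+220,(y+.5)/5-.5+185)
print('block top',tri("top",A(232,262),"scene",B(129,91)))
print('knob top',tri("top",A(543,332),"scene",B(236,262)))
D=np.load('pics/top0.npy')
for n,x,y in(('blk',238,270),('knob',543,332),('plate',300,350),('base',120,170),('brk',340,145)):
    u,v=A(x,y);print(n,P("top",u,v,D[round(v),round(u)]))
def line(n,a,b,z):
    p,q=atz("top",*A(*a),z),atz("top",*A(*b),z);d=q-p;print(n,p,q,np.linalg.norm(d),np.degrees(np.arctan2(d[1],d[0])))
line('base far',(735,285),(155,30),.012);line('base near',(628,530),(42,268),.012)
line('brk inner top',(437,200),(240,118),.07);line('brk outer top',(452,178),(252,92),.07)
line('plate near',(365,387),(155,296),.03)
line('stripe edge',(170,265),(220,197),.115);line('blk far',(220,193),(305,258),.115);line('right',(240,325),(302,258),.115);line('near',(170,265),(240,325),.115)
line('stripe inner',(180,270),(230,205),.115)
# color masks
im=cv2.imread('pics/top0.png');h=cv2.cvtColor(im,cv2.COLOR_BGR2HSV)
m=(cv2.inRange(h,(0,120,120),(6,255,255))|cv2.inRange(h,(174,120,120),(180,255,255)));m[:275]=0;m[310:]=0;m[:,:280]=0;m[:,320:]=0
mm=cv2.moments(m);print('knob',mm['m10']/mm['m00'],mm['m01']/mm['m00'],A(543,332), atz("top",mm['m10']/mm['m00'],mm['m01']/mm['m00'],.103))
```

```text
block top (array([0.4922, 0.172 , 0.1181]), np.float64(0.000252655441529012))
knob top (array([0.4673, 0.0454, 0.1058]), np.float64(0.0007556939440453343))
blk [0.4893 0.1701 0.1134]
knob [0.4674 0.0458 0.1006]
plate [0.4627 0.1527 0.0312]
base [0.5423 0.2376 0.0089]
brk [0.5514 0.1377 0.0385]
base far [ 0.4961 -0.0354  0.012 ] [0.6049 0.2243 0.012 ] 0.28158378532134704 67.26495683336809
base near [0.3885 0.0096 0.012 ] [0.4979 0.2694 0.012 ] 0.28188357848442624 67.17746031698142
brk inner top [0.5245 0.0928 0.07  ] [0.5579 0.1774 0.07  ] 0.09089297656082579 68.43801931084177
brk outer top [0.534  0.0868 0.07  ] [0.5692 0.1727 0.07  ] 0.09286022443420598 67.74553586605029
plate near [0.4474 0.1242 0.03  ] [0.485  0.2164 0.03  ] 0.09958299092031027 67.80715655546214
stripe edge [0.4907 0.1975 0.115 ] [0.5189 0.1783 0.115 ] 0.0341138351400405 -34.266352438165114
blk far [0.5205 0.1784 0.115 ] [0.4946 0.1428 0.115 ] 0.04404857361594351 -126.09049719148543
right [0.4668 0.1682 0.115 ] [0.4946 0.144  0.115 ] 0.036760161270126844 -41.063682462029426
near [0.4907 0.1975 0.115 ] [0.4668 0.1682 0.115 ] 0.037836090439961854 -129.0806541335702
stripe inner [0.4887 0.1934 0.115 ] [0.5157 0.1741 0.115 ] 0.0331274869279264 -35.560187408822316
knob 298.1489361702128 291.09929078014187 (298.2, 291.0) [0.467  0.0458 0.103 ]
```

Emit:
servo_tool --pt "0 0 0 -20 -10 0 85" --pt "0 0 0 -40 -21 0 85" --pt "0 0 0 -44 -23 0 85" --pt "0 0 0 -44 -23 0 85" --pt "0 0 0 -44 -23 0 85" --pt "0 0 0 -44 -23 0 85" --pt "0 0 0 -44 -23 0 85" --pt "0 0 0 -44 -23 0 85" --pt "0 0 0 -40 -21 0 85" --pt "0 0 0 -29 -17.5 0 85" --newtons 40

```text
t: 1.1
ee_pos: [0.4934, 0.1696, 0.2478]
ee_rot: [[-0.928, 0.373, -0.0], [0.373, 0.928, -0.0], [0.0, -0.001, -1.0]]
contact_force: [-0.4, 0.6, 0.6]
gripper_width: 0.0851
grip_force: 0.0
```

Emit:
servo_tool --pt "0 0 -0.129 0 0 0 85" --pt "0 0 -0.129 0 0 0 85" --pt "0 0 -0.129 0 0 0 85" --pt "0 0 -0.129 0 0 0 85" --pt "0 0 -0.129 0 0 0 85" --pt "0 0 -0.129 0 0 0 85" --pt "0 0 -0.129 0 0 0 85" --pt "0 0 -0.129 0 0 0 85" --pt "0 0 -0.129 0 0 0 85" --pt "0 0 -0.129 0 0 0 85"

```text
t: 2.1
ee_pos: [0.492, 0.1719, 0.2479]
ee_rot: [[-0.61, -0.792, -0.001], [-0.792, 0.61, -0.0], [0.001, 0.0, -1.0]]
contact_force: [-0.3, 0.6, 0.3]
gripper_width: 0.0851
grip_force: 0.0
```

Emit:
servo_tool --pt "0 0 0 0 0 10 85" --pt "0 0 0 0 0 22 85" --pt "0 0 0 0 0 25 85" --pt "0 0 0 0 0 25 85" --pt "0 0 0 0 0 25 85" --pt "0 0 0 0 0 22 85" --pt "0 0 0 0 0 16 85" --pt "0 0 0 0 0 10 85" --pt "0 0 0 0 0 5 85" --pt "0 0 0 0 0 0 85"

```text
t: 3.1
ee_pos: [0.4919, 0.1718, 0.0878]
ee_rot: [[-0.615, -0.788, -0.001], [-0.788, 0.615, -0.0], [0.001, 0.0, -1.0]]
contact_force: [0.9, 0.4, 0.6]
gripper_width: 0.0849
grip_force: 0.0
```

Emit:
servo_tool --pt "0 0 0 0 0 0 70" --pt "0 0 0 0 0 0 60" --pt "0 0 0 0 0 0 54" --pt "0 0 0 0 0 0 50" --pt "0 0 0 0 0 0 47" --pt "0 0 0 0 0 0 44" --pt "0 0 0 0 0 0 41" --pt "0 0 0 0 0 0 38" --pt "0 0 0 0 0 0 35" --pt "0 0 0 0 0 0 35" --newtons 35

```text
t: 4.1
ee_pos: [0.492, 0.172, 0.0884]
ee_rot: [[-0.614, -0.789, -0.0], [-0.789, 0.614, 0.0], [-0.0, 0.0, -1.0]]
contact_force: [-2.3, 0.9, 2.3]
gripper_width: 0.0399
grip_force: 35.5
```

Run:
```python
from h import *
a,_=snap("top","top1");b,_=snap("scene","scene1")
r=lambda i,f:cv2.resize(i,None,fx=f,fy=f,interpolation=cv2.INTER_CUBIC)
x=r(a[225:335,190:345],3);y=r(b[150:300,200:320],3)
c=np.zeros((450,465+360,3),np.uint8);c[:330,:465]=x;c[:,465:]=y
cv2.imwrite('pics/c1.png',c[:,:800])
```

```text
(no output)
```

View pics/c1.png

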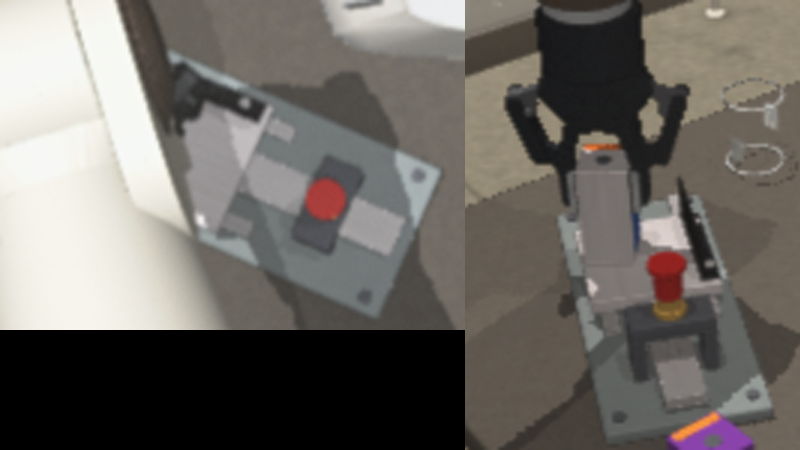

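The picture shows the block (crop 605,210) held between both fingers on its ±y faces, with the opening at 39.9 mm. The blue face is on the right and the pin is down. Next I lift a little and turn.

Emit:
servo_tool --pt "0 0 0 0 0 -3 35" --pt "0 0 0 0 0 -3 35" --pt "0 0 0.08 0 0 0 35" --pt "0 0 0.14 0 0 0 35" --pt "0 0 0.148 0 0 0 35" --pt "0 0 0.148 0 0 0 35" --pt "0 0 0.148 0 0 0 35" --pt "0 0 0.148 0 0 0 35" --pt "0 0 0.148 0 0 0 35" --pt "0 0 0.148 0 0 0 35"

```text
t: 5.2
ee_pos: [0.4922, 0.1717, 0.0941]
ee_rot: [[-0.979, 0.204, -0.0], [0.204, 0.979, -0.0], [0.0, -0.0, -1.0]]
contact_force: [-0.1, 0.7, -2.8]
gripper_width: 0.0394
grip_force: 35.4
```

Emit:
servo_tool --pt "0 0 0.12 0 0 0 35" --pt "0 0 0.076 0 0 0 35" --pt "0 0 0 0 0 0 35" --pt "0 0 0 0 0 0 35" --pt "0 0 0 0 0 0 35" --pt "0 0 0 0 0 0 35" --pt "0 0 0 0 0 0 35" --pt "0 0 0 0 0 0 35" --pt "0 0 0 0 0 0 35" --pt "0 0 0 0 0 0 35"

```text
t: 6.2
ee_pos: [0.4921, 0.1719, 0.0943]
ee_rot: [[-0.923, 0.384, -0.0], [0.384, 0.923, -0.0], [0.0, -0.0, -1.0]]
contact_force: [0.5, -0.2, -2.1]
gripper_width: 0.0396
grip_force: 35.4
```

Emit:
servo_tool --pt "0 0 0 -3 -1.4 0 35" --pt "0 0 0 -5 -2 0 35" --pt "0 0 0 -6 -2 0 35" --pt "0 0 0 -6 -2 0 35" --pt "0 0 0 -6 -2 0 35" --pt "0 0 0 -4 -1 0 35" --pt "0 0 0 -3 -1 0 35" --pt "0 0 0 0 0 2 35" --pt "0 0 0 0 0 2 35" --pt "0 0 0 0 0 1.5 35"

```text
t: 7.2
ee_pos: [0.518, 0.1488, 0.0885]
ee_rot: [[-0.923, 0.384, -0.0], [0.384, 0.923, -0.0], [0.0, -0.0, -1.0]]
contact_force: [-0.5, 0.2, -2.8]
gripper_width: 0.0395
grip_force: 35.5
```

Emit:
servo_tool --pt "0 0 0 -1 0 0 35" --pt "0 0 0 -1 0 0 35" --pt "0 0 0 -0.5 0 0 35" --pt "0 0 0 -0.5 0 0 35" --pt "0 0 0 -0.5 0 0 35" --pt "0 0 0 0 0 0 35" --pt "0 0 0 0 0 0 35" --pt "0 0 0 0 0 0 35" --pt "0 0 0 0 0 0 35" --pt "0 0 0 0 0 0 35"

```text
t: 8.2
ee_pos: [0.5201, 0.1479, 0.0888]
ee_rot: [[-0.923, 0.384, -0.003], [0.384, 0.923, 0.001], [0.003, 0.0, -1.0]]
contact_force: [-8.7, 2.7, 2.7]
gripper_width: 0.0395
grip_force: 35.8
```

Emit:
servo_tool --pt "0 0 0 0 0 0 42" --pt "0 0 0 0 0 0 46" --pt "0 0 0 0 0 0 52" --pt "0 0 0 0 0 0 60" --pt "0 0 0 0 0 0 66" --pt "0 0 0 0 0 0 66" --pt "0 0 0 0 0 -8 66" --pt "0 0 0 0 0 -20 66" --pt "0 0 0 0 0 -30 66" --pt "0 0 0 0 0 -30 66"

```text
t: 9.2
ee_pos: [0.5212, 0.1473, 0.1782]
ee_rot: [[-0.923, 0.385, -0.0], [0.385, 0.923, -0.0], [0.0, -0.0, -1.0]]
contact_force: [0.2, 0.1, 0.3]
gripper_width: 0.0665
grip_force: 0.0
```

Emit:
servo_tool --pt "0 0 0 20 0 -10 66" --pt "0 0 0 40 0 -5 50" --pt "0 0 0 35 0 0 30" --pt "0 0 0 20 0 0 10" --pt "0 0 0 5 0 0 0" --pt "0 0 0 0 0 0 0" --pt "0 0 0 0 0 0 0" --pt "0 0 0 0 0 0 0" --pt "0 0 0 0 0 0 0" --pt "0 0 0 0 0 0 0"

```text
t: 10.2
ee_pos: [0.411, 0.1932, 0.1915]
ee_rot: [[-0.923, 0.385, -0.001], [0.385, 0.923, -0.0], [0.0, -0.0, -1.0]]
contact_force: [-0.7, -0.3, 0.0]
gripper_width: -0.0001
grip_force: 0.0
```

Run:
```python
from h import *
a,_=snap("top","top2");b,_=snap("scene","scene2")
r=lambda i,f:cv2.resize(i,None,fx=f,fy=f,interpolation=cv2.INTER_CUBIC)
x=r(a[230:310,200:300],4);y=r(b[180:300,220:310],4)
c=np.zeros((480,760,3),np.uint8);c[:320,:400]=x;c[:,400:]=y
cv2.imwrite('pics/c2.png',c)
```

```text
(no output)
```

View pics/c2.png

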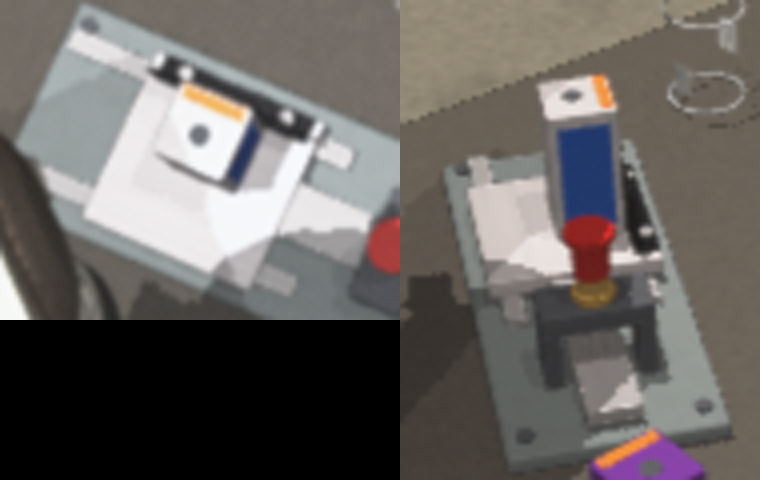

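The orange stripe (crop 217,103) lies along the bracket and the blue face looks towards the knob. The block stands upright and the pin is still down. I now measure its offset and the remaining gap.

Run:
```python
from h import *
np.set_printoptions(precision=4,suppress=True)
A=lambda x,y:((x+.5)/4-.5+200,(y+.5)/4-.5+230); B=lambda x,y:((x-400+.5)/4-.5+220,(y+.5)/4-.5+180)
c,e=tri("top",A(200,134),"scene",B(571,96));bf=np.array([.5426,.1386])
for p in (c[:2],atz("top",*A(200,134),.115)[:2]):
  d=p-bf;print(c,e,d@[.923,-.384],d@[.384,.923])
def line(a,b,z):
  p,q=atz("top",*A(*a),z),atz("top",*A(*b),z);d=(q-p)[:2];m=(p+q)[:2]/2-bf
  print(np.degrees(np.arctan2(d[1],d[0])),np.linalg.norm(d),m@[.923,-.384],m@[.384,.923])
line((252,107),(187,80),.115);line((233,185),(157,152),.115);line((246,124),(182,92),.115)
```

```text
[0.5208 0.1455 0.118 ] 0.0003653023810024688 -0.022778292200139376 -0.0020151750733159416
[0.5208 0.1455 0.118 ] 0.0003653023810024688 -0.022397100499315814 -0.0015808125162569936
68.46998380901405 0.036224691105350044 0.0005547917840776457 -0.0020042843128949975
67.65725181896971 0.042448227654334064 -0.03948660795774225 -0.0065994303570747846
64.50509682436815 0.036836268164847454 -0.007371217457411485 -0.0025372303298654966
```

Emit:
servo_tool --pt "0 0 0 -10 -2 6 0" --pt "0 0 0 -20 0 12 0" --pt "0 0 0 -20 0 16 0" --pt "0 0 0 -12 0 20 0" --pt "0 0 0 -5 0 20 0" --pt "0 0 0 0 0 20 0" --pt "0 0 0 0 0 14 0" --pt "0 0 0 0 0 8 0" --pt "0 0 0 0 0 3.5 0" --pt "0 0 0 0 0 0 0"

```text
t: 11.3
ee_pos: [0.4718, 0.1659, 0.0724]
ee_rot: [[-0.923, 0.385, 0.0], [0.385, 0.923, 0.0], [-0.0, 0.0, -1.0]]
contact_force: [-0.4, -0.6, 0.2]
gripper_width: 0.0002
grip_force: 0.0
```

Emit:
servo_tool --pt "0 0 0 -4 0 0 0" --pt "0 0 0 -4 0 0 0" --pt "0 0 0 -4 0 0 0" --pt "0 0 0 -2 0 0 0" --pt "0 0 0 -2 0 0 0" --pt "0 0 0 -1 0 0 0" --pt "0 0 0 -1 0 0 0" --pt "0 0 0 -1 0 0 0" --pt "0 0 0 -0.5 0 0 0" --pt "0 0 0 -0.5 0 0 0"

```text
t: 12.3
ee_pos: [0.4902, 0.1582, 0.0723]
ee_rot: [[-0.923, 0.385, -0.0], [0.385, 0.923, -0.0], [-0.0, -0.0, -1.0]]
contact_force: [-1.0, -0.2, -0.0]
gripper_width: -0.0001
grip_force: 0.0
```

Emit:
servo_tool --pt "0 0 0 -0.6 0 0 0" --pt "0 0 0 -0.6 0 0 0" --pt "0 0 0 -0.6 0 0 0" --pt "0 0 0 -0.6 0 0 0" --pt "0 0 0 -0.6 0 0 0" --pt "0 0 0 -0.5 0 0 0" --pt "0 0 0 -0.5 0 0 0" --pt "0 0 0 0 0 0 0" --pt "0 0 0 0 0 0 0" --pt "0 0 0 0 0 0 0"

```text
t: 13.3
ee_pos: [0.4928, 0.1571, 0.0723]
ee_rot: [[-0.923, 0.384, -0.002], [0.384, 0.923, 0.001], [0.002, -0.0, -1.0]]
contact_force: [-7.9, 3.6, 4.4]
gripper_width: -0.0003
grip_force: 0.0
```

Emit:
servo_tool --pt "0 0 0 2 0 0 0" --pt "0 0 0 5 0 0 0" --pt "0 0 0 8 0 0 0" --pt "0 0 0 8 0 -5 0" --pt "0 0 0 0 0 -15 0" --pt "0 0 0 0 0 -25 0" --pt "0 0 0 0 0 -30 10" --pt "0 0 0 0 0 -25 20" --pt "0 0 0 0 0 -12 35" --pt "0 0 0 0 0 -6 50"

```text
t: 14.3
ee_pos: [0.4731, 0.1657, 0.1921]
ee_rot: [[-0.923, 0.385, 0.002], [0.385, 0.923, 0.001], [-0.002, 0.002, -1.0]]
contact_force: [0.5, 0.1, 1.0]
gripper_width: 0.0482
grip_force: 0.0
```

Emit:
servo_tool --pt "0 0 0 -4 -6 0 60" --pt "0 0 0 -6 -15 0 60" --pt "0 0 0 -6 -18 0 60" --pt "0 0 0 -6 -18 0 60" --pt "0 0 0 -6 -18 0 60" --pt "0 0 0 -6 -18 0 60" --pt "0 0 0 -4 -12 0 60" --pt "0 0 0 -2 -6 0 60" --pt "0 0 0 0 -2 0 60" --pt "0 0 0 0 0 0 60"

```text
t: 15.3
ee_pos: [0.4661, 0.0459, 0.1901]
ee_rot: [[-0.923, 0.385, -0.0], [0.385, 0.923, 0.0], [0.0, -0.0, -1.0]]
contact_force: [0.6, 0.1, -0.2]
gripper_width: 0.06
grip_force: 0.0
```

Run:
```python
from h import *
p=observe()["ee_pos"];d=np.array([.467,.0456])-p[:2];print(p,d@[-.923,.384]*1000,d@[.384,.923]*1000)
b,_=snap("scene","scene3")
cv2.imwrite('pics/c3.png',cv2.resize(b[150:300,200:330],None,fx=4,fy=4,interpolation=cv2.INTER_CUBIC))
```

```text
[0.46606779 0.04586507 0.19006176] -0.9622178008991567 0.11330434166794859
```

View pics/c3.png

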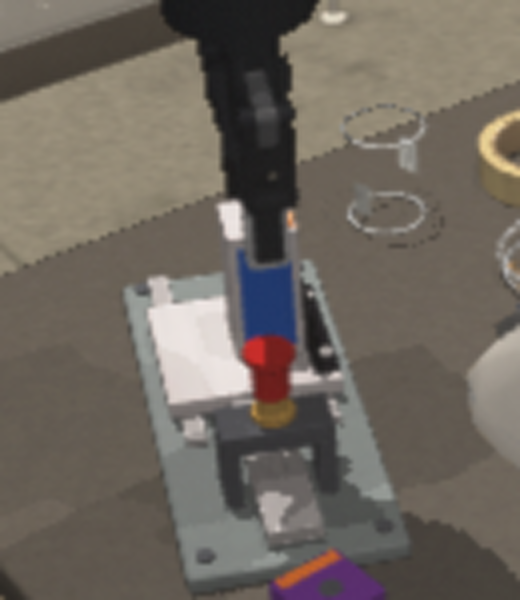

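The gripper (crop 265,150) hangs above the red knob (270,352), the block still stands at the bracket, and the pin is down. Now I descend.

Emit:
servo_tool --pt "0 0 0 -1 0 6 60" --pt "0 0 0 0 0 12 60" --pt "0 0 0 0 0 16 60" --pt "0 0 0 0 0 18 60" --pt "0 0 0 0 0 18 60" --pt "0 0 0 0 0 16 60" --pt "0 0 0 0 0 10 60" --pt "0 0 0 0 0 7 60" --pt "0 0 0 0 0 4 60" --pt "0 0 0 0 0 1 60"

```text
t: 16.35
ee_pos: [0.4671, 0.0455, 0.0821]
ee_rot: [[-0.923, 0.385, -0.0], [0.385, 0.923, 0.0], [0.0, -0.0, -1.0]]
contact_force: [0.5, -0.6, -0.3]
gripper_width: 0.0596
grip_force: 0.0
```

Emit:
servo_tool --pt "0 0 0 0 0 0 45" --pt "0 0 0 0 0 0 36" --pt "0 0 0 0 0 0 32" --pt "0 0 0 0 0 0 28" --pt "0 0 0 0 0 0 25" --pt "0 0 0 0 0 0 22" --pt "0 0 0 0 0 0 19" --pt "0 0 0 0 0 0 15" --pt "0 0 0 0 0 0 15" --pt "0 0 0 0 0 0 15" --newtons 60

```text
t: 17.35
ee_pos: [0.468, 0.0468, 0.0833]
ee_rot: [[-0.923, 0.384, 0.002], [0.384, 0.923, 0.003], [-0.001, 0.004, -1.0]]
contact_force: [1.6, 9.3, 2.3]
gripper_width: 0.0256
grip_force: 58.6
```

Emit:
servo_tool --pt "0 0 0 0 0.5 0 15" --pt "0 0 0 0 0.5 0 15" --pt "0 0 0 0 0.4 0 15" --pt "0 0 0 0 0 0 15" --pt "0 0 0 0 0 -1 15" --pt "0 0 0 0 0 -1 15" --pt "0 0 0 0 0 -1 15" --pt "0 0 0 0 0 -1 15" --pt "0 0 0 0 0 0 15" --pt "0 0 0 0 0 0 15"

```text
t: 18.35
ee_pos: [0.4678, 0.047, 0.0854]
ee_rot: [[-0.923, 0.384, -0.0], [0.384, 0.923, 0.001], [0.0, 0.0, -1.0]]
contact_force: [4.8, 3.5, -8.1]
gripper_width: 0.0251
grip_force: 59.3
```

Emit:
servo_tool --pt "0 0 0 -0.3 0.3 -1 15" --pt "0 0 0 0 0 -1.5 15" --pt "0 0 0 0 0 -1.5 15" --pt "0 0 0 0 0 -2 15" --pt "0 0 0 0 0 -2 15" --pt "0 0 0 0 0 -2 15" --pt "0 0 0 0 0 -2 15" --pt "0 0 0 0 0 -1.5 15" --pt "0 0 0 0 0 0 15" --pt "0 0 0 0 0 0 15"

```text
t: 19.35
ee_pos: [0.4679, 0.047, 0.0986]
ee_rot: [[-0.923, 0.385, -0.001], [0.385, 0.923, 0.0], [0.001, -0.0, -1.0]]
contact_force: [5.3, 3.0, -10.0]
gripper_width: 0.0252
grip_force: 59.3
```

Emit:
servo_tool --pt "0 0 0 0 0 -0.6 15" --pt "0 0 0 0 0 -0.6 15" --pt "0 0 0 0 0 -0.6 15" --pt "0 0 0 0 0 -0.6 15" --pt "0 0 0 0 0 -0.6 15" --pt "0 0 0 0 0 -0.5 15" --pt "0 0 0 0 0 0 15" --pt "0 0 0 0 0 0 15" --pt "0 0 0 0 0 0 15" --pt "0 0 0 0 0 0 15"

```text
t: 20.35
ee_pos: [0.4678, 0.0469, 0.1019]
ee_rot: [[-0.923, 0.385, -0.001], [0.385, 0.923, 0.0], [0.001, -0.0, -1.0]]
contact_force: [4.7, 3.2, -10.1]
gripper_width: 0.0251
grip_force: 59.3
```

Emit:
servo_tool --pt "0 0 0 0 0 -0.5 15" --pt "0 0 0 0 0 -0.5 15" --pt "0 0 0 0 0 -0.5 15" --pt "0 0 0 0 0 -0.5 15" --pt "0 0 0 0 0 0 15" --pt "0 0 0 0 0 0 15" --pt "0 0 0 0 0 0 15" --pt "0 0 0 0 0 0 15" --pt "0 0 0 0 0 0 15" --pt "0 0 0 0 0 0 15"

```text
t: 21.35
ee_pos: [0.4678, 0.0469, 0.1035]
ee_rot: [[-0.923, 0.385, -0.002], [0.385, 0.923, 0.0], [0.002, -0.001, -1.0]]
contact_force: [7.1, 3.4, -13.8]
gripper_width: 0.0251
grip_force: 59.9
```

Emit:
servo_tool --pt "0 0 0 0 0 -0.3 15" --pt "0 0 0 0 0 -0.3 15" --pt "0 0 0 0 0 -0.3 15" --pt "0 0 0 0 0 0 15" --pt "0 0 0 0 0 0 15" --pt "0 0 0 0 0 0 15" --pt "0 0 0 0 0 0 15" --pt "0 0 0 0 0 0 15" --pt "0 0 0 0 0 0 15" --pt "0 0 0 0 0 0 15"

```text
t: 22.35
ee_pos: [0.4676, 0.047, 0.1035]
ee_rot: [[-0.923, 0.385, -0.003], [0.385, 0.923, 0.0], [0.003, -0.001, -1.0]]
contact_force: [8.5, 3.7, -20.0]
gripper_width: 0.0255
grip_force: 60.1
```

Run:
```python
from h import *
a,_=snap("top","top4");b,_=snap("scene","scene4")
r=lambda i,f:cv2.resize(i,None,fx=f,fy=f,interpolation=cv2.INTER_CUBIC)
x=r(a[225:335,190:300],4)[:440,:400];y=r(b[180:300,220:310],4)
c=np.zeros((480,760,3),np.uint8);c[:440,:400]=x;c[:,400:]=y
cv2.imwrite('pics/c4.png',c)
```

```text
(no output)
```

View pics/c4.png

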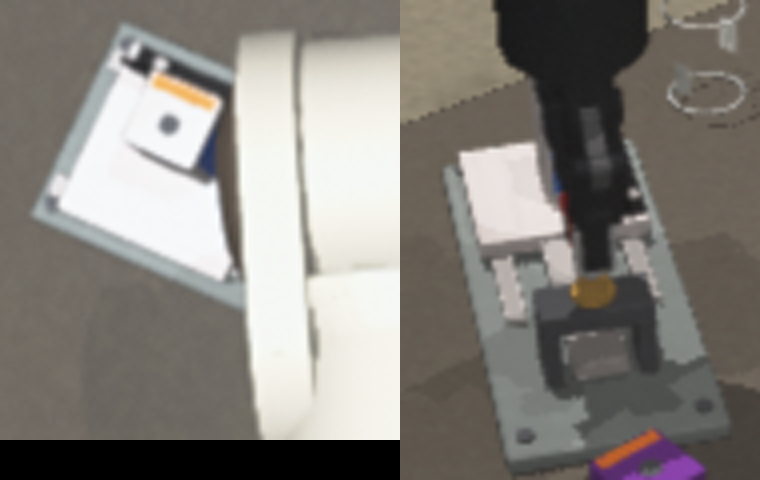

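The carriage has run to its far end (top crop 130,170). The block is still flat at the bracket with its stripe at (185,92), and the knob is held at its stop, since 6 N more pull gave no further motion. I hand the job in.

```bash
python3 -c "
from cell import *
print(job_done())"
```

```text
the job is handed in; nothing more can be done
None
```

I handed the job in at about 22 s: the block's orange face is seated against the bracket about 2 mm off its middle, the carriage is at its other end, and the gripper still holds the red knob up at its stop.

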